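Sugar shakers back in order of size on the pastry bench ledge

TASK

Put the four sugar shakers back in their row of drip saucers on the ledge, one upright in the middle of each saucer, in order of size: the largest next to the utensil crock, going down to the smallest next to the scale so that its display stays clear. Set each one down rather than dropping it, keep them upright on the way, and leave the crock and the scale where they are.

Things in the scene. Friction and masses are not known exactly. Their poses are not given: they have to be found in the camera images.
- shaker_xl: The largest of four closed stainless-steel sugar shakers, a round upright can with a screw cap and a low domed, perforated top: 64 mm in diameter, 155 mm high overall, straight-sided up to 5 mm below the top. It starts standing loose on the bench. Origin at the centre of its underside, z up its axis; round, so its yaw means nothing.
- shaker_l: The second largest of four closed stainless-steel sugar shakers, a round upright can with a screw cap and a low domed, perforated top: 56 mm in diameter, 125 mm high overall, straight-sided up to 5 mm below the top. It starts standing loose on the bench. Origin at the centre of its underside, z up its axis; round, so its yaw means nothing.
- shaker_m: The second smallest of four closed stainless-steel sugar shakers, a round upright can with a screw cap and a low domed, perforated top: 48 mm in diameter, 95 mm high overall, straight-sided up to 4 mm below the top. It starts standing loose on the bench. Origin at the centre of its underside, z up its axis; round, so its yaw means nothing.
- shaker_s: The smallest of four closed stainless-steel sugar shakers, a round upright can with a screw cap and a low domed, perforated top: 40 mm in diameter, 65 mm high overall, straight-sided up to 4 mm below the top. It starts standing loose on the bench. Origin at the centre of its underside, z up its axis; round, so its yaw means nothing.
- saucer_1: Drip saucer, the end one on the robot's left (+y), of four alike: white china round dishes, rim 96 mm across and 7 mm high, flat floor 82 mm across and 3 mm above the underside. Fixed in a straight row, 108 mm apart, on the back ledge (50 mm high, 150 deep, 700 long; its place and angle change). Origin: centre of the underside, on the ledge top; y runs along the row.
- saucer_2: Drip saucer, second from the robot's left, of four alike: white china round dishes, rim 96 mm across and 7 mm high, flat floor 82 mm across and 3 mm above the underside. Fixed in a straight row, 108 mm apart, on the back ledge (50 mm high, 150 deep, 700 long; its place and angle change). Origin: centre of the underside, on the ledge top; y runs along the row.
- saucer_3: Drip saucer, third from the robot's left, of four alike: white china round dishes, rim 96 mm across and 7 mm high, flat floor 82 mm across and 3 mm above the underside. Fixed in a straight row, 108 mm apart, on the back ledge (50 mm high, 150 deep, 700 long; its place and angle change). Origin: centre of the underside, on the ledge top; y runs along the row.
- saucer_4: Drip saucer, the end one on the robot's right (-y), of four alike: white china round dishes, rim 96 mm across and 7 mm high, flat floor 82 mm across and 3 mm above the underside. Fixed in a straight row, 108 mm apart, on the back ledge (50 mm high, 150 deep, 700 long; its place and angle change). Origin: centre of the underside, on the ledge top; y runs along the row.
- crock: Open steel utensil crock, 88 mm across, 125 mm high, with three palette knives in it, handles up to about 215 mm above its underside. Stands loose at one end of the ledge, its centre 128 mm beyond the last saucer's; which end changes. Origin: centre of its underside. Not to be moved.
- scale: Flat bench scale, white with a steel pan, 140 mm (across the ledge) by 120 mm (along the ledge), 24 mm high. It stands loose at the other end of the ledge from the crock, 128 mm beyond the last saucer there. Origin at the centre of its underside. Not to be moved.
Mind the look-alikes: they are no part of the job. Leave any red look-alike of the shaker_xl alone. What is shaped like the shaker_s but purple is not meant.

How it is judged:
By the outcome, as a careful person would: the job done as asked, in the order asked, and still so for the second after the job is handed in, with the robot touching nothing.
It also fails if it takes over 120 s, if anything falls off the work surface, if the arm or the gripper's body presses on something with over 40 N, if the wrist force passes 120 N, or if a joint passes its speed limit or range.

ROBOT

A 6-joint arm with a two-finger parallel gripper is mounted at the origin on the work surface. World frame = base frame: x ahead of the robot, y to its left, z up, the work surface at z = 0. Lengths are in m, angles in rad, forces in N, time in s.
With the tool pointing down it reaches from about 0.425 to 0.95 m from the base axis. Payload 14.7 kg.
Tool frame: the origin (TCP) lies at the very end of the fingers, on their centre line; the grasp point (between the pads) lies behind it (env.hold_point_z is the z of the grasp point in the tool frame, in m); z points along the fingers, y is the line along which they close (so a half turn about z gives the same grasp; the last joint's range is limited). The gripper opens to 85 mm and grips with 20 to 120 N. Pads are 22 mm wide; open, the fingers measure 114 mm over their backs; the gripper's body (76 mm by 85 mm) begins 54 mm behind the grasp point. The pads swing forward as they close: fully open they stand 13 mm farther back than shut.
Start: joints at [-1.394, 0.48, 1.596, -0, 1.065, -0.047], TCP at [0.144, -0.634, 0.231] pointing down, gripper open.
Joint ranges: [-2.75, 2.75], [-0.82, 2.05], [0.23, 2.67], [-1.56, 4.7], [0.09, 2.69], [-2.92, 2.92]. Speed limits (rad/s): [1.89, 1.89, 2.39, 3.01, 3.01, 3.01].

INTERFACE

Orientations are given as a 3x3 rotation matrix whose columns are the frame's x, y, z axes.
In Python, from rig import env gives the robot as it stands. The module is installed in compiled form; this text tells all that it offers.
- The arm moves only by the shell command python3 -m jog 'ROWS' [FORCE]. ROWS is JSON, a list that holds one entry, the list of rows, each a list of 7 numbers: the shift along the tool's x, y, z as a fraction of full scale, then the turn, a rotation vector about the tool's x, y, z as a fraction of full scale, then the finger opening in mm, from 0 to 85.4. In form: [[[tx, ty, tz, rx, ry, rz, hand], ...]]. A call has 1 to 5 rows; each row is the pose to reach, as a shift and turn from the pose commanded when the call began, along the tool's axes at that moment; what a row does not reach only later rows make up. Full scale, the value 1, is 0.5 m for a shift and pi/2 rad for a turn. A row lasts 1/10 s, in which the tool goes at most 50 mm and 8.59 degrees, less where a joint would pass 70% of its speed; a pose out of reach is approached as far as the arm can. A call with a number of a shift or a turn outside -1 to 1 is refused whole. A call with a gripper value outside its range is refused whole. The fingers move at their own pace and stop on an object; FORCE is the grip in N (left out, the last holds). Time passes only in rows, so rows that repeat a pose let the fingers close. It gives the time, the measured TCP pose, the force, the opening and the grip force at its end, in the units of the state.
- env.state(): the state, without advancing time (a new reading comes with each control period).
- env.read_camera(name): name is "scene" or "top" or "wrist"; returns a dict with "pixels" (480x640x3 uint8, red, green, blue), "intrinsics" (3x3 intrinsics, pixels), "rvec" (rotation vector, rad) and "tvec" (3), from world to camera coordinates, as OpenCV has them. Camera axes: x right, y down, z forward; pixel columns grow to the right and rows downward; lengths in m; the calibration is good to about 2 mm. A picture is of the moment at which its call begins. There is no depth.
- env.hand_in(): hands the job in; it is judged then, once.
The state is a dict: "t": time; "joint_pos": joint angles; "joint_vel": joint speeds; "joint_efforts": joint torques, N m; "tool_pos": TCP position; "tcp_rot": TCP orientation; "wrist_force": force on the tool from outside, world axes, zero at the start; "moment": the same for the moment, N m; "finger_gap": opening from 0.0 (shut) to 1.0 (fully open); "finger_force": force on a finger pad.
Only numpy, scipy, OpenCV 4.12 (cv2) and the standard library are available. Lean on these libraries where they do the work, as an engineer would, in place of code of your own. Each camera call takes 0.05 s, during which the arm holds its last target. There are 200 camera calls.

## Working session

There is one attempt and no reset: what is moved stays moved. The work goes in short steps, Python scripts to look and compute and a shell command to move; the robot and the scene stay as the last step left them, time stands still between calls to the robot, and variables do not carry over. Pictures are saved under pics/ and viewed, at most 14 in all, crops included, and the job is handed in when it is done.

```bash
mkdir -p pics; ls
python3 - <<'E'
from rig import env
import cv2
print(env.hold_point_z, env.state())
for n in("scene","top"):
    c=env.read_camera(n); cv2.imwrite(f"pics/{n}0.png",c["pixels"][...,::-1]); print(n,c["intrinsics"],c["rvec"],c["tvec"])
E
```

```text
pics
-0.0187 {'t': 0.0, 'joint_pos': array([-1.39362132e+00,  4.80849281e-01,  1.59684624e+00, -1.45345261e-06,
        1.06508543e+00, -4.66052380e-02]), 'joint_vel': array([-0.00095821, -0.00124656,  0.00058787,  0.00033438, -0.00074345,
        0.0007191 ]), 'joint_efforts': array([ 5.01749935e-03, -9.50645399e+01, -4.30183733e+01,  4.14498809e-04,
        1.22149606e-02,  4.13963801e-05]), 'tool_pos': array([ 0.14419351, -0.63340153,  0.23067136]), 'tcp_rot': array([[ 9.75065367e-01,  2.21917747e-01, -2.10688274e-04],
       [ 2.21917841e-01, -9.75064667e-01,  1.16947012e-03],
       [ 5.40914825e-05, -1.18706530e-03, -9.99999294e-01]]), 'wrist_force': array([ 0.00669042, -1.01047996, -1.10629817]), 'moment': array([ 0.00045874, -0.03062032, -0.00721985]), 'finger_force': 0.0, 'finger_gap': 1.0001088188039282}
scene [[462.83104193   0.         320.52739041]
 [  0.         462.83104193 229.51420413]
 [  0.           0.           1.        ]] [ 2.45210618  0.63762228 -0.20805829] [-0.47626482 -0.16489793  1.11684225]
top [[467.92146477   0.         314.98823016]
 [  0.         467.92146477 239.73464133]
 [  0.           0.           1.        ]] [ 2.16612091 -2.21565728  0.10131823] [0.00625915 0.53713213 1.03714203]
```

View pics/scene0.png

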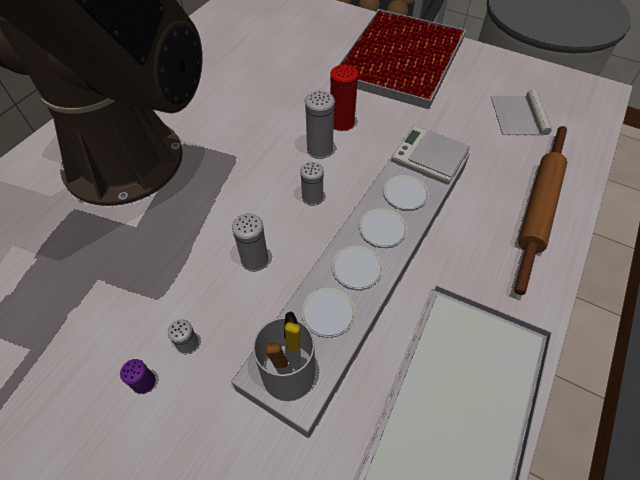

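View pics/top0.png

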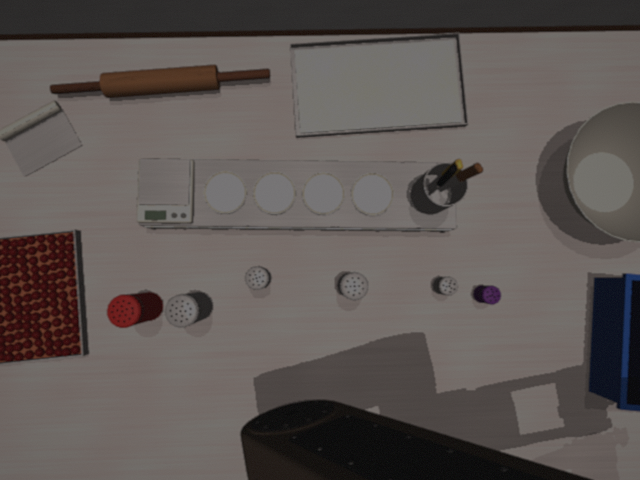

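Scale is at +y (left in the top view) and the crock at -y, so saucer_4=XL, 3=L, 2=M, 1=S. What could be mistaken for what (scene/top pixels):
- XL: grey (320,125)/(183,310), not the red (344,97)/(124,310).
- L: (250,240)/(353,285).
- M: (312,183)/(257,278).
- S: grey (181,335)/(447,286), not the purple (137,375)/(488,294).

I'll check these in one crop and measure from both views.

```bash
cat > geo.py <<'E'
import cv2, numpy as np
from rig import env
def cam(n):
    c=env.read_camera(n); R=cv2.Rodrigues(np.array(c["rvec"],float))[0]; t=np.array(c["tvec"],float)
    c["R"],c["t"],c["K"],c["C"]=R,t,np.array(c["intrinsics"]),-R.T@t; c["bgr"]=np.ascontiguousarray(c["pixels"][...,::-1]); return c
def plane(c,uv,z):
    d=c["R"].T@np.linalg.solve(c["K"],[uv[0],uv[1],1.]); return c["C"]+d*(z-c["C"][2])/d[2]
def tri(c1,p1,c2,p2):
    P=[c["K"]@np.c_[c["R"],c["t"]] for c in(c1,c2)]
    X=cv2.triangulatePoints(P[0],P[1],np.array(p1,float).reshape(2,1),np.array(p2,float).reshape(2,1)).ravel(); return X[:3]/X[3]
def proj(c,X): return cv2.projectPoints(np.array(X,float).reshape(-1,1,3),np.array(c["rvec"],float),c["t"],c["K"],None)[0].reshape(-1,2)
E
python3 - <<'E'
from geo import *
s,t=cam("scene"),cam("top"); print(s["C"],t["C"])
crops=[]
for c,L in((s,[(320,118),(250,235),(312,180),(170,355)]),(t,[(165,310),(353,285),(257,278),(460,288)])):
    crops.append(np.hstack([cv2.resize(c["bgr"][y-50:y+50,x-40:x+40],(200,250),interpolation=cv2.INTER_CUBIC) for x,y in L]))
cv2.imwrite("pics/crops.png",np.vstack(crops))
# saucers: bright white
for n,c,th in(("s",s,0),("t",t,0)):
    h=cv2.cvtColor(c["bgr"],cv2.COLOR_BGR2HSV)
    for (x,y) in ([(405,192),(383,227),(357,267),(328,311)] if n=="s" else [(226,193),(275,194),(323,194),(372,194)]): print(n,(x,y),h[y,x],h[y-0,x+35], end=" ")
    for (x,y) in ([(320,100),(320,140),(290,140)] if n=="s" else [(183,310),(192,300),(230,310)]): print(n,(x,y),h[y,x])
E
```

```text
[ 0.79995677 -0.45075924  0.81132077] [0.45762462 0.0129438  1.07453518]
s (405, 192) [113  12 168] [165   7 139] s (383, 227) [113  12 168] [162   9 143] s (357, 267) [113  12 168] [165  10 153] s (328, 311) [113  14 169] [167  12 149] s (320, 100) [160  11 143]
s (320, 140) [ 0  8 68]
s (290, 140) [176  13 160]
t (226, 193) [165   4 118] [150   4 118] t (275, 194) [150   4 118] [  0   2 119] t (323, 194) [150   4 120] [150   4 118] t (372, 194) [165   4 118] [ 0 20 77] t (183, 310) [  9  15 117]
t (192, 300) [ 9 18 99]
t (230, 310) [ 12  22 118]
```

View pics/crops.png

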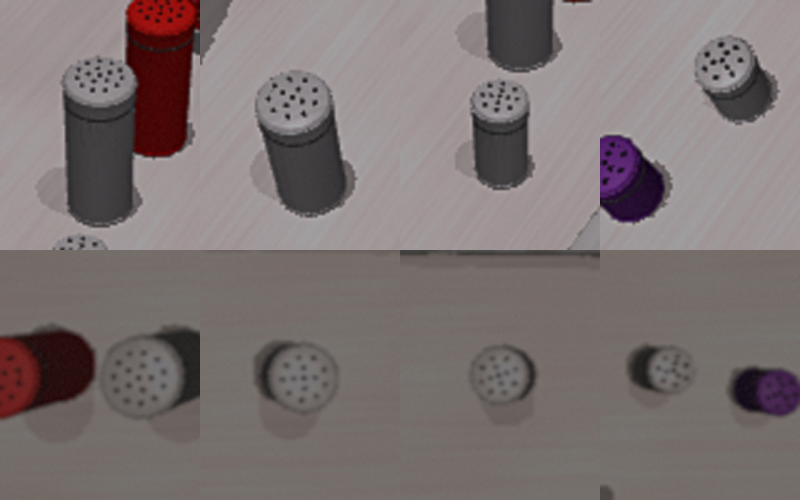

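The crop confirms the choice: grey cans are the four wanted ones; the red and the purple stand beside XL and S. The perforations mark each cap's centre in both views, so I'll triangulate those. For the saucers I'll use their white discs.

Run:
```python
from geo import *
s,t=cam("scene"),cam("top")
def dots(c,uv,r,roff=0):
    g=cv2.cvtColor(c["bgr"],cv2.COLOR_BGR2GRAY); G=cv2.resize(g,None,fx=4,fy=4,interpolation=cv2.INTER_CUBIC)
    b=cv2.morphologyEx(G,cv2.MORPH_BLACKHAT,cv2.getStructuringElement(cv2.MORPH_ELLIPSE,(17,17)))
    n,l,st,ce=cv2.connectedComponentsWithStats((b>18).astype(np.uint8))
    P=np.array([((ce[i]-1.5)/4) for i in range(1,n) if 8<st[i,4]<130 and max(st[i,2:4])<16])
    for rr in(r*1.2,r,r):
        d=np.hypot(*(P-np.array(uv)).T)<rr; Q=P[d]; (uv,_)=cv2.minEnclosingCircle(Q.astype(np.float32)) ; uv=(np.array(uv)+Q.mean(0))/2
    return uv,len(Q),Q.mean(0)
for n,a,b,ra,rb,H in(("xl",(320,98),(183,310),12,12,.155),("l",(248,226),(353,285),12,10,.125),("m",(312,170),(257,278),9,9,.095),("s",(180,330),(447,286),9,8,.065)):
    pa,na,ma=dots(s,a,ra); pb,nb,mb=dots(t,b,rb); X=tri(s,pa,t,pb)
    print(n,pa.round(1),ma.round(1),na,pb.round(1),mb.round(1),nb,"X",X.round(4),"plane",plane(s,pa,H).round(4)[:2],plane(t,pb,H).round(4)[:2])
def saucer(c,uv,k):
    h=cv2.cvtColor(c["bgr"],cv2.COLOR_BGR2HSV); 
    m=((h[...,0]>90)&(h[...,0]<140)&(h[...,2]>150)) if k=="s" else (c["bgr"].min(2)>100)
    return m
for k,c,L in(("s",s,[(405,192),(383,227),(357,267),(328,311)]),("t",t,[(226,193),(275,194),(323,194),(372,194)])):
    for x,y in L:
        g=c["bgr"].copy(); mask=np.zeros((482,642),np.uint8)
        cv2.floodFill(g,mask,(x,y),0,(2,2,2),(2,2,2),4|(255<<8)|cv2.FLOODFILL_MASK_ONLY)
        cs=cv2.findContours(mask[1:-1,1:-1],cv2.RETR_EXTERNAL,cv2.CHAIN_APPROX_NONE)[0]; q=max(cs,key=cv2.contourArea)
        e=cv2.fitEllipse(cv2.convexHull(q)); print(k,np.round(e[0],1),np.round(e[1],1),plane(c,e[0],.053).round(4), plane(c,e[0],.057).round(4))
```

```text
xl [318.7  96.7] [319.1  97.2] 19 [180.1 310.7] [180.1 310.7] 17 X [0.3958 0.2595 0.1629] plane [0.3913 0.2686] [0.3948 0.2613]
l [246.2 222.2] [246.2 222.4] 12 [354.3 285.8] [354.2 285.8] 14 X [ 0.4347 -0.0801  0.133 ] plane [ 0.431  -0.0754] [ 0.434  -0.0814]
m [311.  168.8] [310.5 169.2] 8 [255.9 277.7] [255.9 277.7] 13 X [0.4553 0.1202 0.0976] plane [0.4544 0.1226] [0.455  0.1203]
s [178.4 327.2] [178.9 326.3] 4 [448.5 286.1] [448.2 286.5] 7 X [ 0.428  -0.2879  0.0728] plane [ 0.4248 -0.2857] [ 0.427  -0.2909]
s [405.4 192.5] [29.7 39.5] [0.6447 0.1947 0.053 ] [0.6455 0.1913 0.057 ]
s [382.5 227.7] [33.5 41.9] [0.6409 0.0864 0.053 ] [0.6418 0.0835 0.057 ]
s [356.9 267.4] [37.9 44.5] [ 0.6374 -0.0221  0.053 ] [ 0.6382 -0.0244  0.057 ]
s [327.9 312.3] [43.5 47. ] [ 0.6338 -0.1306  0.053 ] [ 0.6347 -0.1323  0.057 ]
t [224.9 191.9] [37.1 37.5] [0.6446 0.1905 0.053 ] [0.6439 0.1898 0.057 ]
t [274.  192.7] [37.  37.3] [0.6406 0.0826 0.053 ] [0.6399 0.0824 0.057 ]
t [323.  193.2] [36.6 37. ] [ 0.6374 -0.0253  0.053 ] [ 0.6367 -0.0252  0.057 ]
t [371.9 193.9] [36.6 37.1] [ 0.6335 -0.1335  0.053 ] [ 0.6328 -0.1329  0.057 ]
```

```bash
cat > go.py <<'E'
import sys, numpy as np
from rig import env
from scipy.spatial.transform import Rotation as Ro
def go(x,y,z,yaw=1.537):
    s=env.state(); R=s["tcp_rot"]; c,n=np.cos(yaw),np.sin(yaw); T=np.array([[c,n,0],[n,-c,0],[0,0,-1.]])
    d=R.T@(np.array([x,y,z])-s["tool_pos"]); w=Ro.from_matrix(R.T@T).as_rotvec()
    print("at",s["tool_pos"].round(4),"t",round(s["t"],2),"F",s["wrist_force"].round(1),"gap",round(s["finger_gap"],3),"| rows",(d/.5).round(4),(w/(np.pi/2)).round(4),"n>=",int(np.ceil(max(np.linalg.norm(d)/.05,np.degrees(np.linalg.norm(w))/8.59))))
if __name__=="__main__": go(*map(float,sys.argv[1:]))
E
python3 go.py .428 -.289 .24
python3 -m jog '[[[0.71,-0.544,-0.02,0,0,-0.836,85],[0.71,-0.544,-0.02,0,0,-0.836,85],[0.71,-0.544,-0.02,0,0,-0.836,85],[0.71,-0.544,-0.02,0,0,-0.836,85],[0.71,-0.544,-0.02,0,0,-0.836,85]]]'
python3 go.py .428 -.289 .24
```

```text
at [ 0.1442 -0.6337  0.2311] t 0.3 F [-0.7  0.6  0.3] gap 0.996 | rows [ 0.7063 -0.5462 -0.0176] [-2.00e-04 -2.00e-04 -8.36e-01] n>= 9
t: 0.8
tool_pos: [0.3048, -0.4399, 0.237]
tcp_rot: [[0.557, 0.83, 0.0], [0.83, -0.557, -0.0], [-0.0, 0.0, -1.0]]
wrist_force: [1.3, -1.5, 0.5]
finger_gap: 0.999
finger_force: 0.0
at [ 0.3048 -0.4399  0.237 ] t 0.8 F [ 1.3 -1.5  0.5] gap 0.999 | rows [ 0.3879  0.0363 -0.006 ] [ 2.000e-04  1.000e-04 -3.549e-01] n>= 4
```

```bash
python3 -m jog '[[[0.388,0.036,0,0,0,-0.355,85],[0.388,0.036,0,0,0,-0.355,85],[0.388,0.036,0,0,0,-0.355,85],[0.388,0.036,0,0,0,-0.355,85],[0.388,0.036,0,0,0,-0.355,85]]]' | head -3
python3 - <<'E'
from geo import *
c=cam("wrist"); cv2.imwrite("pics/w0.png",c["bgr"]); print(c["C"],c["R"][2],proj(c,[(.427,-.290,.065)]))
from go import go; go(.427,-.29,.015)
E
```

```text
t: 1.3
tool_pos: [0.4306, -0.2874, 0.237]
tcp_rot: [[0.031, 1.0, 0.001], [1.0, -0.031, 0.001], [0.001, 0.001, -1.0]]
[ 0.43335233 -0.21284039  0.3790944 ] [-0.00791565 -0.29186308 -0.95642736] [[312.29601178 218.3104777 ]]
at [ 0.4294 -0.2891  0.237 ] t 1.35 F [-0.6  0.4  0.2] gap 0.995 | rows [-0.0019 -0.0048  0.4439] [ 0.0002 -0.     -0.0005] n>= 5
```

View pics/w0.png

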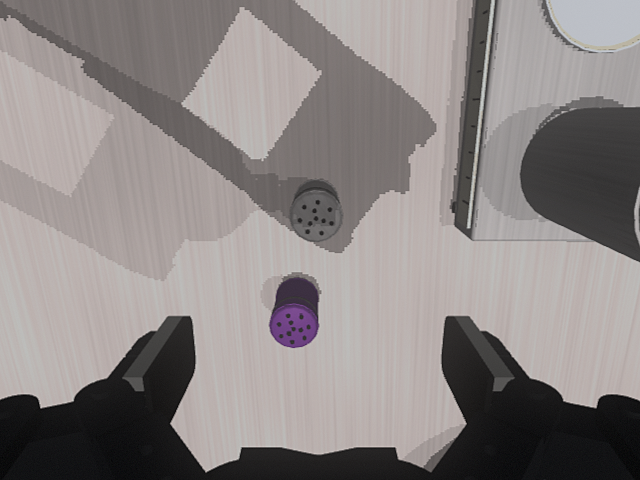

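The wrist view shows the grey S cap at (316,214), near the predicted (312,218), and the purple one at (295,322). I'll descend part-way and triangulate S from the two wrist poses.

```bash
cat >> geo.py <<'E'
def dots(c,uv,r):
    """centre of the perforated cap near uv: blackhat dots within r px"""
    g=cv2.cvtColor(c["bgr"],cv2.COLOR_BGR2GRAY)
    b=cv2.morphologyEx(g,cv2.MORPH_BLACKHAT,cv2.getStructuringElement(cv2.MORPH_ELLIPSE,(11,11)))
    n,l,st,ce=cv2.connectedComponentsWithStats((b>25).astype(np.uint8))
    P=np.array([ce[i] for i in range(1,n) if 5<st[i,4]<150 and max(st[i,2:4])<18 and max(st[i,2:4])<2.2*min(st[i,2:4])]); uv=np.array(uv,float)
    for k in(1.2,1,1): Q=P[np.hypot(*(P-uv).T)<r*k]; uv=np.array(cv2.minEnclosingCircle(Q.astype(np.float32))[0])
    return uv,len(Q)
def save(c,f): np.savez(f,**{k:c[k] for k in("R","t","K","C","bgr","rvec")})
E
python3 - <<'E'
from geo import *
c=cam("wrist"); save(c,"w1.npz"); p=dots(c,(316,214),24); print(p,plane(c,p[0],.065),plane(c,(295,325),.065))
E
python3 -m jog '[[[0,-0.005,0.1,0,0,0,85],[0,-0.005,0.18,0,0,0,85],[0,-0.005,0.18,0,0,0,85]]]'|head -2
python3 - <<'E'
from geo import *
a=np.load("w1.npz"); c=cam("wrist"); cv2.imwrite("pics/w2.png",c["bgr"]); q=proj(c,[(.43,-.29,.065)])[0]; p=dots(c,q,40); print(q,p,plane(c,p[0],.065))
pa=dots(a,(316,214),24)[0]; print(tri(a,pa,c,p[0]))
E
```

```text
(array([313.01141357, 215.72471619]), 12) [ 0.42625119 -0.28981869  0.065     ] [ 0.40796692 -0.38116961  0.065     ]
t: 1.7
tool_pos: [0.4223, -0.2902, 0.1431]
[332.0354254  254.28263134] (array([330.92785645, 253.5280304 ]), 11) [ 0.42941136 -0.28954285  0.065     ]
[ 0.42786771 -0.2872141   0.07364679]
```

View pics/w2.png

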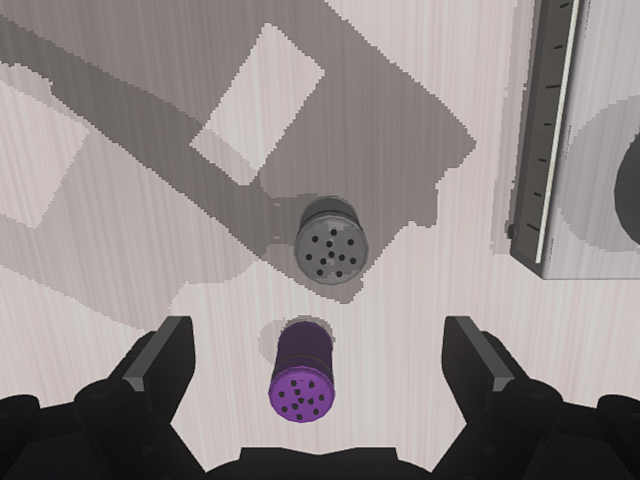

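S is at about (0.428, -0.2895), with a height near 65–73 mm, consistent with the text. Grasping it.

```bash
python3 go.py .428 -.2895 .018
```

```text
at [ 0.4236 -0.2911  0.1456] t 1.75 F [ 0.5 -0.1  0.9] gap 0.997 | rows [0.0029 0.0096 0.2552] [-0.0024 -0.0016 -0.0049] n>= 3
```

```bash
python3 -m jog '[[[0.003,0.0096,0.08,-0.002,-0.002,-0.005,85],[0.003,0.0096,0.16,-0.002,-0.002,-0.005,85],[0.003,0.0096,0.235,-0.002,-0.002,-0.005,85],[0.003,0.0096,0.255,-0.002,-0.002,-0.005,85],[0.003,0.0096,0.255,-0.002,-0.002,-0.005,85]]]'
python3 -m jog '[[[0,0,0,0,0,0,30],[0,0,0,0,0,0,30],[0,0,0,0,0,0,30],[0,0,0,0,0,0,30],[0,0,0,0,0,0,30]]]' 40
python3 go.py .428 -.2895 .018
```

```text
t: 2.25
tool_pos: [0.4304, -0.2905, 0.0199]
tcp_rot: [[0.032, 0.999, 0.003], [0.999, -0.032, -0.003], [-0.003, 0.003, -1.0]]
wrist_force: [0.6, -1.1, 1.3]
finger_gap: 0.995
finger_force: 0.0
t: 2.75
tool_pos: [0.4311, -0.2904, 0.021]
tcp_rot: [[0.032, 0.999, 0.005], [0.999, -0.032, -0.005], [-0.005, 0.005, -1.0]]
wrist_force: [-3.3, 0.4, 19.5]
finger_gap: 0.454
finger_force: 37.9
at [ 0.4311 -0.2904  0.021 ] t 2.75 F [-3.3  0.4 19.5] gap 0.454 | rows [ 0.0017 -0.0062  0.0059] [0.0032 0.0029 0.0014] n>= 1
```

```bash
python3 -m jog '[[[0,0,-0.08,0.003,0.003,0,30],[0,0,-0.18,0.003,0.003,0,30],[0,0,-0.28,0.003,0.003,0,30],[0,0,-0.3,0.003,0.003,0,30],[0,0,-0.3,0.003,0.003,0,30]]]'
python3 go.py .6445 .191 .17
```

```text
t: 3.25
tool_pos: [0.4309, -0.29, 0.1718]
tcp_rot: [[0.031, 1.0, 0.002], [1.0, -0.031, -0.001], [-0.001, 0.002, -1.0]]
wrist_force: [-0.5, -0.5, -1.8]
finger_gap: 0.456
finger_force: 41.2
at [ 0.4309 -0.29    0.1718] t 3.25 F [-0.5 -0.5 -1.8] gap 0.456 | rows [0.975  0.3969 0.0033] [0.0014 0.0007 0.0015] n>= 11
```

```bash
python3 -m jog '[[[0.05,0.02,0,0,0,0,30],[0.13,0.053,0,0,0,0,30],[0.21,0.085,0,0,0,0,30],[0.29,0.118,0,0,0,0,30],[0.37,0.15,0,0,0,0,30]]]' |head -2
python3 -m jog '[[[0.08,0.033,0,0,0,0,30],[0.16,0.065,0,0,0,0,30],[0.24,0.098,0,0,0,0,30],[0.32,0.13,0,0,0,0,30],[0.4,0.163,0,0,0,0,30]]]' |head -2
python3 -m jog '[[[0.07,0.028,0,0,0,0,30],[0.13,0.053,0,0,0,0,30],[0.17,0.069,0,0,0,0,30],[0.2,0.081,0,0,0,0,30],[0.205,0.083,0,0,0,0,30]]]'
python3 go.py .6445 .191 .09
python3 - <<'E'
from geo import *
c=cam("wrist"); cv2.imwrite("pics/w3.png",c["bgr"])
print(proj(c,[(.6407,.0828,.057),(.6445,.191,.057)]))
E
```

```text
t: 3.75
tool_pos: [0.51, -0.1049, 0.1678]
t: 4.25
tool_pos: [0.5977, 0.0923, 0.1676]
t: 4.75
tool_pos: [0.6428, 0.1929, 0.1681]
tcp_rot: [[0.03, 1.0, -0.003], [1.0, -0.03, 0.001], [0.001, -0.003, -1.0]]
wrist_force: [-0.2, -1.2, -1.5]
finger_gap: 0.455
finger_force: 41.2
at [0.6428 0.1929 0.1681] t 4.75 F [-0.2 -1.2 -1.5] gap 0.455 | rows [-0.004   0.004   0.1561] [-0.0022 -0.0008  0.0022] n>= 2
[[319.49634341 389.86344244]
 [320.45250233 240.6646556 ]]
```

View pics/w3.png

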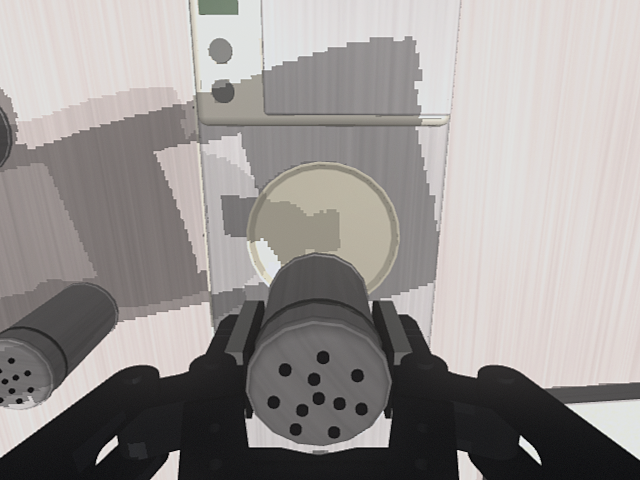

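Held S is upright with its cap at about (318,385). Saucer 1's rim spans columns 247–400, with its centre near (323.5,238), a couple of mm from my estimate. I'll measure both offsets.

Run:
```python
from geo import *
c=cam("wrist"); s=env.state()["tool_pos"]
p=dots(c,(318,393),62); print(p,"cap-tcp",(plane(c,p[0],s[2]+.044)-s).round(4), "TCP",s.round(4))
print("rim L/R/top",plane(c,(247,235),.057).round(4),plane(c,(400,235),.057).round(4),plane(c,(323,162),.057).round(4))
```

```text
(array([314.39581299, 430.29168701]), 2) cap-tcp [-0.0004 -0.0091  0.044 ] TCP [0.6425 0.1914 0.1687]
rim L/R/top [0.599  0.1952 0.057 ] [0.6936 0.1924 0.057 ] [0.6473 0.2385 0.057 ]
```

```bash
python3 - <<'E'
from geo import *
c=cam("wrist"); s=env.state()["tool_pos"]
print("cap-tcp",(plane(c,(318,391),s[2]+.044)-s).round(4))
E
python3 go.py .6455 .1905 .085
python3 -m jog '[[[-0.002,0.006,0.08,-0.002,0,0.002,30],[-0.002,0.006,0.14,-0.002,0,0.002,30],[-0.002,0.006,0.167,-0.002,0,0.002,30],[-0.002,0.006,0.167,-0.002,0,0.002,30]]]'
python3 go.py .6455 .1905 .074
```

```text
cap-tcp [0.0008 0.0033 0.044 ]
at [0.6424 0.1909 0.169 ] t 4.9 F [-0.3  0.1 -1.7] gap 0.456 | rows [-0.0009  0.0067  0.168 ] [-0.0019 -0.0006  0.0014] n>= 2
t: 5.3
tool_pos: [0.6446, 0.1896, 0.0846]
tcp_rot: [[0.035, 0.999, -0.002], [0.999, -0.035, 0.001], [0.001, -0.002, -1.0]]
wrist_force: [0.3, -0.1, -1.0]
finger_gap: 0.454
finger_force: 41.1
at [0.6446 0.1896 0.0846] t 5.3 F [ 0.3 -0.1 -1. ] gap 0.454 | rows [0.0018 0.0019 0.0213] [-0.0012 -0.0004 -0.0011] n>= 1
```

```bash
python3 -m jog '[[[0,0.002,0.008,0,0,0,30],[0,0.002,0.015,0,0,0,30],[0,0.002,0.019,0,0,0,30],[0,0.002,0.019,0,0,0,30]]]'
python3 -m jog '[[[0,0,0.002,0,0,0,30],[0,0,0.002,0,0,0,30]]]'
```

```text
t: 5.7
tool_pos: [0.6472, 0.1908, 0.0773]
tcp_rot: [[0.035, 0.999, 0.002], [0.999, -0.035, 0.002], [0.002, 0.002, -1.0]]
wrist_force: [-0.1, -0.6, -0.5]
finger_gap: 0.458
finger_force: 41.2
t: 5.9
tool_pos: [0.647, 0.1908, 0.076]
tcp_rot: [[0.035, 0.999, 0.002], [0.999, -0.035, 0.002], [0.002, 0.002, -1.0]]
wrist_force: [0.3, 0.2, -1.9]
finger_gap: 0.456
finger_force: 41.2
```

```bash
for i in 1; do 
python3 -m jog '[[[0,0,0.003,0,0,0,30],[0,0,0.003,0,0,0,30]]]' | sed -n '2p;4p'
python3 -m jog '[[[0,0,0.002,0,0,0,30],[0,0,0.002,0,0,0,30]]]' | sed -n '2p;4p'; done
```

```text
tool_pos: [0.6469, 0.1907, 0.0742]
wrist_force: [-0.1, 0.1, -0.9]
tool_pos: [0.647, 0.1909, 0.0741]
wrist_force: [-3.8, 0.1, 10.2]
```

Contact felt at z=0.074 (10 N). Releasing and rising.

```bash
python3 -m jog '[[[0,0,-0.001,0,0,0,50],[0,0,-0.001,0,0,0,60],[0,0,-0.001,0,0,0,85],[0,0,-0.001,0,0,0,85],[0,0,-0.001,0,0,0,85]]]' | tail -2
python3 -m jog '[[[0,0,-0.05,0,0,0,85],[0,0,-0.13,0,0,0,85],[0,0,-0.21,0,0,0,85],[0,0,-0.29,0,0,0,85],[0,0,-0.3,0,0,0,85]]]' |head -2
python3 go.py .455 .12 .2
```

```text
finger_gap: 0.998
finger_force: 0.0
t: 7.3
tool_pos: [0.6491, 0.1911, 0.2293]
at [0.6491 0.1911 0.2293] t 7.3 F [ 0.8 -0.1  0.1] gap 0.999 | rows [-0.1558 -0.3836  0.0547] [ 0.0057 -0.0023 -0.0005] n>= 5
```

```bash
python3 -m jog '[[[-0.03,-0.08,0,0.005,-0.002,0,85],[-0.06,-0.16,0,0.005,-0.002,0,85],[-0.1,-0.24,0,0.005,-0.002,0,85],[-0.13,-0.31,0.01,0.005,-0.002,0,85],[-0.155,-0.37,0.02,0.005,-0.002,0,85]]]' |head -1
python3 -m jog '[[[0,-0.013,0.01,0,0,0,85],[0,-0.013,0.01,0,0,0,85]]]' |head -2
python3 - <<'E'
from geo import *
c=cam("wrist"); save(c,"w1.npz"); q=proj(c,[(.455,.12,.095)])[0]; p=dots(c,q,36); print(q,p,plane(c,p[0],.095))
E
python3 -m jog '[[[0,0,0.07,0,0,0,85],[0,0,0.1,0,0,0,85],[0,0,0.1,0,0,0,85]]]'|head -2
python3 - <<'E'
from geo import *
a=np.load("w1.npz"); c=cam("wrist"); cv2.imwrite("pics/w4.png",c["bgr"]); q=proj(c,[(.455,.12,.095)])[0]; p=dots(c,q,45); print(q,p,plane(c,p[0],.095))
pa=dots(a,proj(a,[(.455,.12,.095)])[0],36)[0]; print(tri(a,pa,c,p[0]))
E
python3 go.py .455 .12 .045
```

```text
t: 7.8
t: 8.0
tool_pos: [0.4517, 0.1196, 0.2081]
[323.56696833 235.47892311] (array([320.06323242, 224.55183411]), 15) [0.4530556  0.12710661 0.095     ]
t: 8.35
tool_pos: [0.4525, 0.1198, 0.1568]
[322.81639271 264.18603047] (array([329.10012817, 265.84246826]), 15) [0.45816772 0.11900242 0.095     ]
[0.45580154 0.14897427 0.17655193]
at [0.453  0.1199 0.1579] t 8.4 F [ 0.7 -0.6 -0.1] gap 0.992 | rows [0.0007 0.0056 0.2258] [-0.0048  0.0012 -0.0004] n>= 3
```

View pics/w4.png

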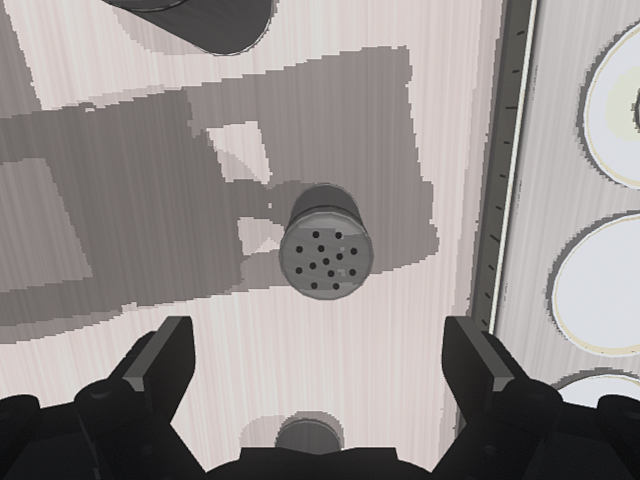

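The M cap's centre is really at (326,259) (the dot mask caught shadow edges). L's body shows at the bottom, (310,435). Measuring M with a tighter radius.

```bash
sed -i 's/for k in(1.2,1,1): Q=.*/for k in(1.2,1,1): Q=P[np.hypot(*(P-uv).T)<r*k]; uv=Q.mean(0)/' geo.py
python3 - <<'E'
from geo import *
a=np.load("w1.npz"); c=cam("wrist"); p=dots(c,(326,259),34); pa=dots(a,(321,231),25); print(p,pa,plane(c,p[0],.095),plane(a,pa[0],.095),tri(a,pa[0],c,p[0]))
E
python3 go.py .456 .121 .045
```

```text
(array([324.59273414, 259.84772121]), 13) (array([325.97141959, 232.36853496]), 13) [0.45654712 0.12201374 0.095     ] [0.45655728 0.12196367 0.095     ] [0.45655208 0.1217693  0.09431379]
at [0.4534 0.12   0.1587] t 8.45 F [-0.2  0.3  0.9] gap 0.996 | rows [0.0026 0.0065 0.2273] [-0.004   0.001  -0.0004] n>= 3
```

M is at (0.4565, 0.122) with its top at 0.094, matching 95 mm. Descending and gripping.

```bash
python3 -m jog '[[[0.003,0.0065,0.08,-0.004,0.001,0,85],[0.003,0.0065,0.15,-0.004,0.001,0,85],[0.003,0.0065,0.21,-0.004,0.001,0,85],[0.003,0.0065,0.227,-0.004,0.001,0,85],[0.003,0.0065,0.227,-0.004,0.001,0,85]]]' | sed -n '2p;4p'
python3 -m jog '[[[0,0,0,0,0,0,38],[0,0,0,0,0,0,38],[0,0,0,0,0,0,38],[0,0,0,0,0,0,38],[0,0,0,0,0,0,38]]]' 45
python3 -m jog '[[[0,0,-0.08,0,0,0,38],[0,0,-0.16,0,0,0,38],[0,0,-0.22,0,0,0,38],[0,0,-0.24,0,0,0,38],[0,0,-0.24,0,0,0,38]]]' 
python3 go.py .6408 .083 .165
```

```text
tool_pos: [0.4552, 0.121, 0.0449]
wrist_force: [0.6, 0.3, 0.2]
t: 9.45
tool_pos: [0.456, 0.1211, 0.0465]
tcp_rot: [[0.035, 0.999, 0.003], [0.999, -0.035, 0.001], [0.001, 0.003, -1.0]]
wrist_force: [-1.5, 0.2, 16.9]
finger_gap: 0.551
finger_force: 43.4
t: 9.95
tool_pos: [0.4558, 0.1211, 0.1665]
tcp_rot: [[0.035, 0.999, 0.003], [0.999, -0.035, 0.001], [0.001, 0.003, -1.0]]
wrist_force: [-0.3, 0.1, -1.7]
finger_gap: 0.549
finger_force: 47.3
at [0.4558 0.1211 0.1665] t 9.95 F [-0.3  0.1 -1.7] gap 0.549 | rows [-0.0633  0.3724  0.0043] [ 0.0022 -0.0005 -0.0005] n>= 4
```

```bash
python3 -m jog '[[[-0.01,0.06,0,0,0,0,38],[-0.023,0.14,0,0,0,0,38],[-0.037,0.22,0,0,0,0,38],[-0.05,0.3,0,0,0,0,38],[-0.06,0.35,0,0,0,0,38]]]' |head -1
python3 -m jog '[[[-0.003,0.02,0,0,0,0,38],[-0.003,0.022,0,0,0,0,38],[-0.003,0.022,0,0,0,0,38]]]' |sed -n 2p
python3 - <<'E'
from geo import *
c=cam("wrist"); cv2.imwrite("pics/w5.png",c["bgr"])
E
python3 go.py .6412 .0822 .108
```

```text
t: 10.45
tool_pos: [0.6382, 0.0831, 0.1637]
at [0.6381 0.0832 0.1641] t 10.8 F [-0.4  0.2 -1.4] gap 0.545 | rows [-0.0018  0.0065  0.1123] [-0.0013  0.0001 -0.0004] n>= 2
```

View pics/w5.png

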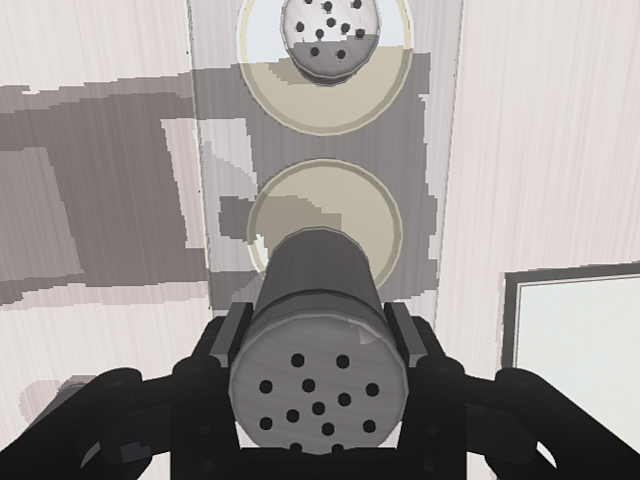

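M hangs upright and S stands in its saucer. Saucer 2's rim spans columns 247–403, with its top at row 157. Checking its centre, then lowering.

```bash
python3 - <<'E'
from geo import *
c=cam("wrist")
print("rim L/R/top",plane(c,(247,232),.057).round(4),plane(c,(403,232),.057).round(4),plane(c,(325,157.5),.057).round(4))
E
python3 -m jog '[[[-0.001,0.007,0.06,0,0,0,38],[-0.001,0.007,0.1,0,0,0,38],[-0.001,0.007,0.112,0,0,0,38],[-0.001,0.007,0.112,0,0,0,38]]]'| sed -n '2p;4p'
python3 -m jog '[[[0,0,0.006,0,0,0,38],[0,0,0.01,0,0,0,38],[0,0,0.01,0,0,0,38]]]' | sed -n '2p;4p'
```

```text
rim L/R/top [0.5955 0.0893 0.057 ] [0.6902 0.0861 0.057 ] [0.6442 0.1323 0.057 ]
tool_pos: [0.6421, 0.0825, 0.1085]
wrist_force: [-0.7, 0.4, -0.8]
tool_pos: [0.6434, 0.0824, 0.1045]
wrist_force: [0.1, 0.5, -2.0]
```

```bash
python3 -m jog '[[[0,0,0.003,0,0,0,38],[0,0,0.005,0,0,0,38],[0,0,0.005,0,0,0,38]]]' | sed -n '2p;4p'
python3 -m jog '[[[0,0,0.003,0,0,0,38],[0,0,0.003,0,0,0,38]]]' | sed -n '2p;4p'
```

```text
tool_pos: [0.6432, 0.0823, 0.1014]
wrist_force: [-1.3, -0.8, -1.5]
tool_pos: [0.6431, 0.0823, 0.0998]
wrist_force: [-0.3, -0.2, -1.8]
```

```bash
python3 -m jog '[[[0,0,0.002,0,0,0,38],[0,0,0.002,0,0,0,38]]]' | sed -n '2p;4p'
```

```text
tool_pos: [0.6432, 0.0823, 0.0995]
wrist_force: [-3.2, -0.5, 9.3]
```

```bash
python3 -m jog '[[[0,0,-0.001,0,0,0,56],[0,0,-0.001,0,0,0,66],[0,0,-0.001,0,0,0,85],[0,0,-0.001,0,0,0,85],[0,0,-0.001,0,0,0,85]]]' | tail -2
python3 -m jog '[[[0,0,-0.05,0,0,0,85],[0,0,-0.13,0,0,0,85],[0,0,-0.21,0,0,0,85],[0,0,-0.27,0,0,0,85],[0,0,-0.28,0,0,0,85]]]' |sed -n 2p
python3 go.py .434 -.081 .235
```

```text
finger_gap: 0.994
finger_force: 0.0
tool_pos: [0.645, 0.0825, 0.2436]
at [0.645  0.0825 0.2436] t 13.25 F [ 1.3  0.4 -0.2] gap 0.997 | rows [-0.3414 -0.4106  0.0146] [ 0.0037 -0.0004 -0.0005] n>= 6
```

```bash
python3 -m jog '[[[-0.05,-0.06,0,0.003,0,0,85],[-0.11,-0.132,0,0.003,0,0,85],[-0.17,-0.204,0,0.003,0,0,85],[-0.23,-0.276,0,0.003,0,0,85],[-0.29,-0.348,0,0.003,0,0,85]]]' |head -1
python3 -m jog '[[[-0.03,-0.036,0,0,0,0,85],[-0.048,-0.06,0,0,0,0,85],[-0.051,-0.063,0.01,0,0,0,85],[-0.051,-0.063,0.01,0,0,0,85]]]' |sed -n 2p
python3 - <<'E'
from geo import *
c=cam("wrist"); save(c,"w1.npz"); q=proj(c,[(.434,-.081,.125)])[0]; p=dots(c,q,32); print(q,p,plane(c,p[0],.125))
E
python3 -m jog '[[[0,0,0.07,0,0,0,85],[0,0,0.1,0,0,0,85],[0,0,0.1,0,0,0,85]]]'|sed -n 2p
python3 - <<'E'
from geo import *
a=np.load("w1.npz"); c=cam("wrist"); cv2.imwrite("pics/w6.png",c["bgr"]); q=proj(c,[(.434,-.081,.125)])[0]; p=dots(c,q,42); print(q,p,plane(c,p[0],.125))
pa=dots(a,proj(a,[(.434,-.081,.125)])[0],32)[0]; print(tri(a,pa,c,p[0]))
E
```

```text
t: 13.75
tool_pos: [0.4322, -0.0808, 0.234]
[320.91797562 238.66081674] (array([323.34670236, 236.2752288 ]), 14) [ 0.43554047 -0.07952443  0.125     ]
tool_pos: [0.4313, -0.08, 0.1828]
[323.3202598  269.47804403] (array([326.33474059, 266.52805427]), 14) [ 0.43555123 -0.0794769   0.125     ]
[ 0.43554542 -0.07970022  0.12439703]
```

View pics/w6.png

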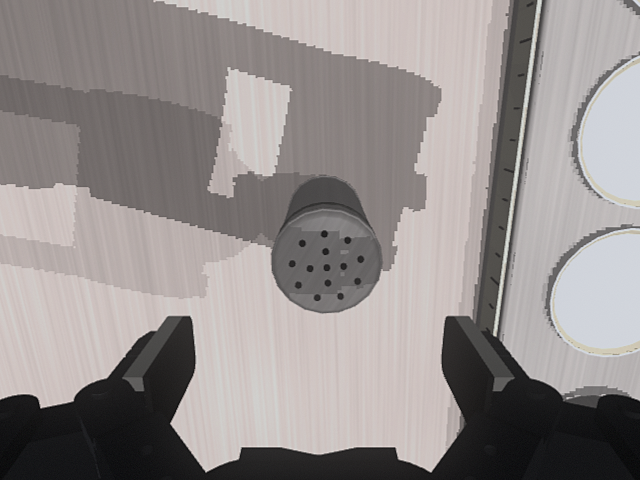

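L's cap is at (326,266), which gives (0.4355, -0.0795) and a top of 0.124, as it should be. Gripping at TCP z≈0.075.

```bash
python3 go.py .4355 -.0795 .075
```

```text
at [ 0.4319 -0.0803  0.1839] t 14.55 F [0.3 0.5 0.1] gap 0.995 | rows [0.0017 0.0087 0.2178] [-0.0043 -0.0003  0.0001] n>= 3
```

```bash
python3 -m jog '[[[0.002,0.007,0.07,-0.004,0,0,85],[0.002,0.007,0.14,-0.004,0,0,85],[0.002,0.007,0.2,-0.004,0,0,85],[0.002,0.007,0.217,-0.004,0,0,85],[0.002,0.007,0.217,-0.004,0,0,85]]]' | sed -n '2p;4p'
python3 -m jog '[[[0,0,0,0,0,0,45],[0,0,0,0,0,0,45],[0,0,0,0,0,0,45],[0,0,0,0,0,0,45],[0,0,0,0,0,0,45]]]' 50
python3 -m jog '[[[0,0,-0.06,0,0,0,45],[0,0,-0.13,0,0,0,45],[0,0,-0.19,0,0,0,45],[0,0,-0.21,0,0,0,45],[0,0,-0.21,0,0,0,45]]]' 
python3 go.py .638 -.025 .18
```

```text
tool_pos: [0.4349, -0.0798, 0.0759]
wrist_force: [0.5, -1.1, 0.4]
t: 15.55
tool_pos: [0.4357, -0.0803, 0.0776]
tcp_rot: [[0.035, 0.999, 0.004], [0.999, -0.035, -0.001], [-0.001, 0.004, -1.0]]
wrist_force: [-2.2, 0.5, 12.6]
finger_gap: 0.647
finger_force: 49.8
t: 16.05
tool_pos: [0.4355, -0.0803, 0.1827]
tcp_rot: [[0.035, 0.999, 0.005], [0.999, -0.035, -0.001], [-0.001, 0.005, -1.0]]
wrist_force: [-0.6, 0.7, -2.6]
finger_gap: 0.642
finger_force: 55.0
at [ 0.4355 -0.0803  0.1827] t 16.05 F [-0.6  0.7 -2.6] gap 0.642 | rows [0.1246 0.4009 0.0075] [ 0.0034  0.0005 -0.0006] n>= 5
```

```bash
python3 -m jog '[[[0.02,0.06,0,0.003,0,0,45],[0.043,0.14,0,0.003,0,0,45],[0.068,0.22,0,0.003,0,0,45],[0.093,0.3,0,0.003,0,0,45],[0.115,0.37,0,0.003,0,0,45]]]' |head -1
python3 -m jog '[[[0.008,0.026,0,0,0,0,45],[0.01,0.031,0,0,0,0,45],[0.01,0.031,0,0,0,0,45]]]' |sed -n 2p
python3 - <<'E'
from geo import *
c=cam("wrist"); cv2.imwrite("pics/w7.png",c["bgr"])
E
python3 go.py .6385 -.0255 .135
```

```text
t: 16.55
tool_pos: [0.636, -0.0244, 0.1795]
at [ 0.6356 -0.0247  0.1799] t 16.9 F [-0.4 -0.1 -1.9] gap 0.638 | rows [-0.0015  0.0064  0.0899] [-0.0036 -0.     -0.0006] n>= 1
```

View pics/w7.png

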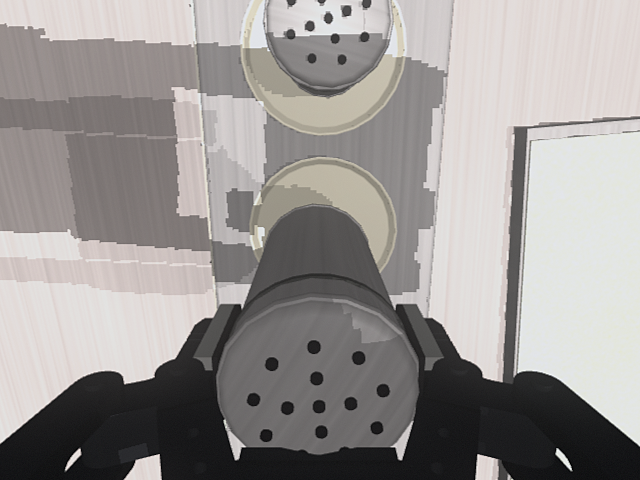

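L hangs upright and M stands centred in saucer 2. Saucer 3's rim spans columns 250–397, with its top at row 156.

```bash
python3 - <<'E'
from geo import *
c=cam("wrist")
print("rim L/R/top",plane(c,(249.5,225),.057).round(4),plane(c,(397,225),.057).round(4),plane(c,(323,156),.057).round(4))
E
python3 -m jog '[[[-0.001,0.007,0.04,-0.003,0,0,45],[-0.001,0.007,0.075,-0.003,0,0,45],[-0.001,0.007,0.09,-0.003,0,0,45],[-0.001,0.007,0.09,-0.003,0,0,45]]]'| sed -n '2p;4p'
python3 -m jog '[[[0,0,0.004,0,0,0,45],[0,0,0.006,0,0,0,45],[0,0,0.006,0,0,0,45]]]' | sed -n '2p;4p'
```

```text
rim L/R/top [ 0.5917 -0.0183  0.057 ] [ 0.6864 -0.0215  0.057 ] [0.6403 0.0238 0.057 ]
tool_pos: [0.6391, -0.0254, 0.1355]
wrist_force: [0.2, 0.2, -2.4]
tool_pos: [0.6406, -0.0252, 0.1338]
wrist_force: [-0.7, -0.2, -2.7]
```

```bash
python3 -m jog '[[[0,-0.002,0.003,0,0,0,45],[0,-0.002,0.005,0,0,0,45],[0,-0.002,0.005,0,0,0,45]]]' | sed -n '2p;4p'
python3 -m jog '[[[0,0,0.002,0,0,0,45],[0,0,0.002,0,0,0,45]]]' | sed -n '2p;4p'
```

```text
tool_pos: [0.6394, -0.0251, 0.1309]
wrist_force: [-0.5, 1.2, -1.6]
tool_pos: [0.6394, -0.0251, 0.1308]
wrist_force: [-5.3, 0.4, 13.1]
```

```bash
python3 -m jog '[[[0,0,-0.001,0,0,0,64],[0,0,-0.001,0,0,0,74],[0,0,-0.001,0,0,0,85],[0,0,-0.001,0,0,0,85],[0,0,-0.001,0,0,0,85]]]' | tail -2
python3 -m jog '[[[0,0,-0.05,0,0,0,85],[0,0,-0.13,0,0,0,85],[0,0,-0.21,0,0,0,85],[0,0,-0.27,0,0,0,85],[0,0,-0.28,0,0,0,85]]]' |sed -n 2p
python3 go.py .395 .26 .265
```

```text
finger_gap: 0.992
finger_force: 0.0
tool_pos: [0.6409, -0.0252, 0.2745]
at [ 0.6409 -0.0252  0.2745] t 19.15 F [0.1 0.7 0.8] gap 0.996 | rows [ 0.5532 -0.5114  0.0149] [ 0.0047  0.0002 -0.0005] n>= 8
```

```bash
python3 -m jog '[[[0.04,-0.036,0,0.004,0,0,85],[0.1,-0.092,0,0.004,0,0,85],[0.16,-0.148,0,0.004,0,0,85],[0.22,-0.203,0,0.004,0,0,85],[0.28,-0.259,0,0.004,0,0,85]]]' |head -1
python3 -m jog '[[[0.06,-0.055,0,0,0,0,85],[0.12,-0.111,0,0,0,0,85],[0.18,-0.166,0,0,0,0,85],[0.23,-0.213,0,0,0,0,85],[0.26,-0.24,0,0,0,0,85]]]' |head -1
python3 -m jog '[[[0.012,-0.011,0.01,0,0,0,85],[0.013,-0.012,0.01,0,0,0,85],[0.013,-0.012,0.01,0,0,0,85]]]' |sed -n 2p
python3 - <<'E'
from geo import *
c=cam("wrist"); save(c,"w1.npz"); q=proj(c,[(.395,.26,.155)])[0]; p=dots(c,q,34); print(q,p,plane(c,p[0],.155))
E
python3 -m jog '[[[0,0,0.07,0,0,0,85],[0,0,0.1,0,0,0,85],[0,0,0.1,0,0,0,85]]]'|sed -n 2p
python3 - <<'E'
from geo import *
a=np.load("w1.npz"); c=cam("wrist"); cv2.imwrite("pics/w8.png",c["bgr"]); q=proj(c,[(.395,.26,.155)])[0]; p=dots(c,q,46); print(q,p,plane(c,p[0],.155))
pa=dots(a,proj(a,[(.395,.26,.155)])[0],34)[0]; print(tri(a,pa,c,p[0]))
E
```

```text
t: 19.65
t: 20.15
tool_pos: [0.3937, 0.2596, 0.2653]
[320.14532058 237.08430675] (array([322.15672191, 231.97463423]), 17) [0.39634524 0.26323149 0.155     ]
tool_pos: [0.3927, 0.2587, 0.214]
[322.20914722 264.13162752] (array([323.6536266 , 260.53292177]), 18) [0.39578556 0.26188805 0.155     ]
[0.39616143 0.26831029 0.17300224]
```

View pics/w8.png

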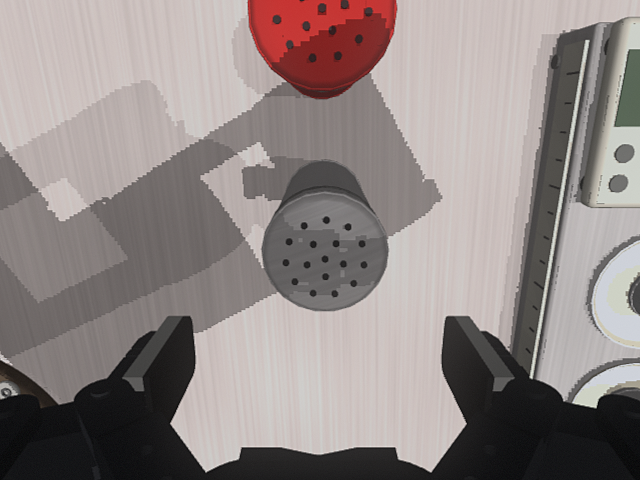

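The grey XL cap centre is at (325,258) and the red one is at (322,40), well clear. The second view gives XL at (0.3965, 0.263). The two-view height of 0.173 is off because one dot was missed in one frame, so I'll redo it with centre dots.

```bash
python3 - <<'E'
from geo import *
a=np.load("w1.npz"); c=cam("wrist")
p=dots(c,(325,258),46); pa=dots(a,(322,231),36); pb=dots(a,(322,231),40); print(p,pa,pb,plane(c,p[0],.155),plane(a,pa[0],.155),tri(a,pa[0],c,p[0]),tri(a,pb[0],c,p[0]))
E
python3 go.py .3965 .2625 .106
```

```text
(array([323.26916694, 258.08469932]), 17) (array([322.15672191, 231.97463423]), 17) (array([322.15672191, 231.97463423]), 17) [0.39631649 0.26329763 0.155     ] [0.39634524 0.26323149 0.155     ] [0.39632605 0.26295874 0.15403131] [0.39632605 0.26295874 0.15403131]
at [0.3938 0.2596 0.216 ] t 20.9 F [ 0.5  0.2 -0.2] gap 0.994 | rows [0.0059 0.0063 0.22  ] [-0.0031  0.0001 -0.0012] n>= 3
```

XL is at (0.3965, 0.263) with its top at 0.154, matching 155 mm. Descending and gripping.

```bash
python3 -m jog '[[[0.007,0.005,0.07,-0.003,0,-0.001,85],[0.007,0.005,0.14,-0.003,0,-0.001,85],[0.007,0.005,0.2,-0.003,0,-0.001,85],[0.007,0.005,0.22,-0.003,0,-0.001,85],[0.007,0.005,0.22,-0.003,0,-0.001,85]]]' | sed -n '2p;4p'
python3 -m jog '[[[0,0,0,0,0,0,54],[0,0,0,0,0,0,54],[0,0,0,0,0,0,54],[0,0,0,0,0,0,54],[0,0,0,0,0,0,54]]]' 55
python3 -m jog '[[[0,0,-0.06,0,0,0,54],[0,0,-0.13,0,0,0,54],[0,0,-0.2,0,0,0,54],[0,0,-0.26,0,0,0,54],[0,0,-0.27,0,0,0,54]]]' 
python3 go.py .53 .05 .24
```

```text
tool_pos: [0.3954, 0.2633, 0.1056]
wrist_force: [-0.1, 0.9, 0.5]
t: 21.9
tool_pos: [0.3962, 0.2641, 0.1074]
tcp_rot: [[0.033, 0.999, 0.002], [0.999, -0.033, 0.001], [0.001, 0.002, -1.0]]
wrist_force: [-0.9, 0.4, 6.8]
finger_gap: 0.732
finger_force: 58.7
t: 22.4
tool_pos: [0.3969, 0.2645, 0.245]
tcp_rot: [[0.033, 0.999, 0.006], [0.999, -0.033, 0.003], [0.004, 0.006, -1.0]]
wrist_force: [-0.3, 0.1, -4.2]
finger_gap: 0.733
finger_force: 64.4
at [0.3969 0.2645 0.245 ] t 22.4 F [-0.3  0.1 -4.2] gap 0.733 | rows [-0.42    0.2802  0.0101] [ 0.0037 -0.0023  0.0005] n>= 6
```

```bash
python3 -m jog '[[[-0.05,0.01,0,0.003,-0.002,0,54],[-0.12,0.023,0,0.003,-0.002,0,54],[-0.2,0.039,0,0.003,-0.002,0,54],[-0.28,0.054,0,0.003,-0.002,0,54],[-0.36,0.07,0,0.003,-0.002,0,54]]]' |sed -n 2p
python3 -m jog '[[[-0.08,0.015,0,0,0,0,54],[-0.16,0.031,0,0,0,0,54],[-0.24,0.046,0,0,0,0,54],[-0.32,0.062,0,0,0,0,54],[-0.38,0.074,0,0,0,0,54]]]' |sed -n 2p
python3 -m jog '[[[-0.035,0.007,0,0,0,0,54],[-0.05,0.01,0,0,0,0,54],[-0.05,0.01,0,0,0,0,54]]]' |sed -n 2p
python3 go.py .635 -.1335 .235
```

```text
tool_pos: [0.4238, 0.081, 0.2404]
tool_pos: [0.4547, -0.1109, 0.2408]
tool_pos: [0.4589, -0.1343, 0.2408]
at [ 0.4589 -0.1343  0.2408] t 23.7 F [-0.1  0.1 -4.8] gap 0.73 | rows [0.0137 0.3521 0.0097] [-0.0033  0.0019 -0.0004] n>= 4
```

```bash
python3 -m jog '[[[0.002,0.05,0,-0.003,0.001,0,54],[0.004,0.12,0,-0.003,0.001,0,54],[0.008,0.19,0,-0.003,0.001,0,54],[0.01,0.26,0,-0.003,0.001,0,54],[0.012,0.32,0,-0.003,0.001,0,54]]]' |sed -n 2p
python3 -m jog '[[[0.002,0.027,0.02,0,0,0,54],[0.002,0.03,0.04,0,0,0,54],[0.002,0.03,0.05,0,0,0,54],[0.002,0.03,0.05,0,0,0,54]]]' |sed -n 2p
python3 - <<'E'
from geo import *
c=cam("wrist"); cv2.imwrite("pics/w9.png",c["bgr"])
E
python3 go.py .635 -.1335 .17
```

```text
tool_pos: [0.6206, -0.1314, 0.2401]
tool_pos: [0.6324, -0.132, 0.2141]
at [ 0.6329 -0.1323  0.215 ] t 24.65 F [ 0.2 -0.3 -4.6] gap 0.729 | rows [-0.0022  0.0044  0.0899] [-0.001   0.0008  0.0004] n>= 1
```

View pics/w9.png

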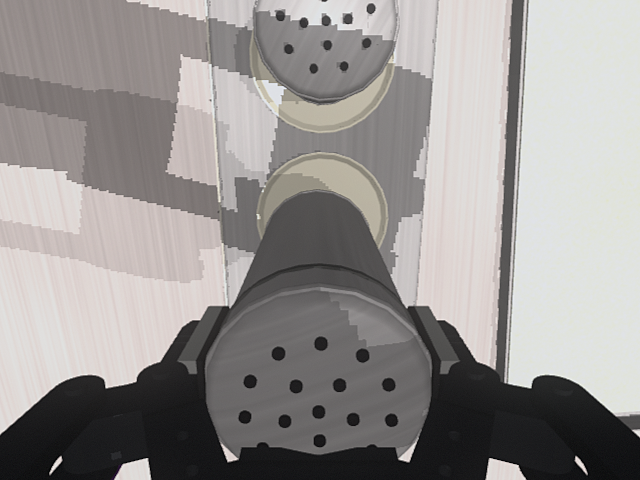

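L stands centred in saucer 3. Saucer 4's rim spans columns 257–388, with its top at row 152.

```bash
python3 - <<'E'
from geo import *
c=cam("wrist")
print("rim L/R/top",plane(c,(257,212),.057).round(4),plane(c,(388,212),.057).round(4),plane(c,(322,152),.057).round(4))
E
python3 -m jog '[[[0.001,0.003,0.04,-0.001,0,0,54],[0.001,0.003,0.075,-0.001,0,0,54],[0.001,0.003,0.09,-0.001,0,0,54],[0.001,0.003,0.09,-0.001,0,0,54]]]'| sed -n '2p;4p'
python3 -m jog '[[[0,0,0.004,0,0,0,54],[0,0,0.007,0,0,0,54],[0,0,0.007,0,0,0,54]]]' | sed -n '2p;4p'
python3 go.py .6355 -.1315 .161
```

```text
rim L/R/top [ 0.5895 -0.1257  0.057 ] [ 0.6838 -0.1289  0.057 ] [ 0.6376 -0.0848  0.057 ]
tool_pos: [0.635, -0.1322, 0.17]
wrist_force: [0.0, 0.0, -3.9]
tool_pos: [0.636, -0.1324, 0.1674]
wrist_force: [-0.2, 0.2, -4.7]
at [ 0.636  -0.1324  0.1674] t 25.4 F [-0.2  0.2 -4.7] gap 0.73 | rows [ 0.0017 -0.0011  0.0128] [0.0014 0.0011 0.0004] n>= 1
```

```bash
python3 -m jog '[[[0.002,0,0.004,0,0,0,54],[0.002,0,0.007,0,0,0,54],[0.002,0,0.007,0,0,0,54]]]' | sed -n '2p;4p'
python3 -m jog '[[[0,0,0.002,0,0,0,54],[0,0,0.003,0,0,0,54],[0,0,0.003,0,0,0,54]]]' | sed -n '2p;4p'
```

```text
tool_pos: [0.6357, -0.1312, 0.1632]
wrist_force: [0.4, -0.5, -4.3]
tool_pos: [0.6358, -0.1313, 0.1618]
wrist_force: [0.6, 0.9, -4.4]
```

```bash
python3 -m jog '[[[0,0,0.002,0,0,0,54],[0,0,0.003,0,0,0,54],[0,0,0.003,0,0,0,54]]]' | sed -n '2p;4p'
```

```text
tool_pos: [0.6359, -0.1313, 0.1605]
wrist_force: [-1.2, -0.0, -0.9]
```

```bash
python3 -m jog '[[[0,0,0.001,0,0,0,54],[0,0,0.001,0,0,0,54]]]' | sed -n '2p;4p'
python3 -m jog '[[[0,0,0,0,0,0,70],[0,0,0,0,0,0,80],[0,0,0,0,0,0,85],[0,0,0,0,0,0,85],[0,0,0,0,0,0,85]]]' | tail -2
python3 -m jog '[[[0,0,-0.05,0,0,0,85],[0,0,-0.13,0,0,0,85],[0,0,-0.21,0,0,0,85],[0,0,-0.27,0,0,0,85],[0,0,-0.28,0,0,0,85]]]' |sed -n 2p
python3 go.py .42 -.13 .3
```

```text
tool_pos: [0.6359, -0.1314, 0.1605]
wrist_force: [-3.1, 0.3, 6.2]
finger_gap: 0.997
finger_force: 0.0
tool_pos: [0.6373, -0.1314, 0.3041]
at [ 0.6373 -0.1314  0.3041] t 27.5 F [0.  0.6 0.5] gap 1.001 | rows [-0.0115 -0.4344  0.0051] [0.0047 0.0018 0.0005] n>= 5
```

```bash
python3 -m jog '[[[0,-0.06,0,0,0,0,85],[0,-0.13,0,0,0,0,85],[0,-0.2,0,0,0,0,85],[0,-0.27,0,0,0,0,85],[0,-0.33,0,0,0,0,85]]]' |sed -n 2p
python3 -m jog '[[[0,-0.04,0,0,0,0,85],[0,-0.05,0,0,0,0,85],[0,-0.05,0,0,0,0,85]]]' |sed -n 2p
python3 - <<'E'
from geo import *
s,t=cam("scene"),cam("top")
a=cv2.resize(s["bgr"][80:440,170:490],(480,540)); b=cv2.resize(t["bgr"][130:340,120:520],(800,420))[:, :]
b=cv2.resize(t["bgr"][120:330,100:500],(600,315)); 
cv2.imwrite("pics/final_s.png",a); cv2.imwrite("pics/final_t.png",b)
S=[(.6455,.191),(.642,.0835),(.6385,-.0245),(.635,-.1325)]
for (x,y),H in zip(S,(.065,.095,.125,.155)):
    q=proj(t,[(x,y,.053+H)])[0]; 
    try: p=dots(t,q,12); print(p[1],plane(t,p[0],.053+H).round(4)[:2],"want",x,y)
    except Exception as e: print("no dots",q,e)
E
```

```text
tool_pos: [0.4686, -0.1253, 0.2989]
tool_pos: [0.4455, -0.1248, 0.2995]
1 [0.6553 0.1863] want 0.6455 0.191
1 [0.6372 0.0962] want 0.642 0.0835
1 [ 0.6482 -0.0118] want 0.6385 -0.0245
0 [nan nan] want 0.635 -0.1325geo.py:18: RuntimeWarning: Mean of empty slice.
  for k in(1.2,1,1): Q=P[np.hypot(*(P-uv).T)<r*k]; uv=Q.mean(0)
  ret = um.true_divide(
```

View pics/final_s.png

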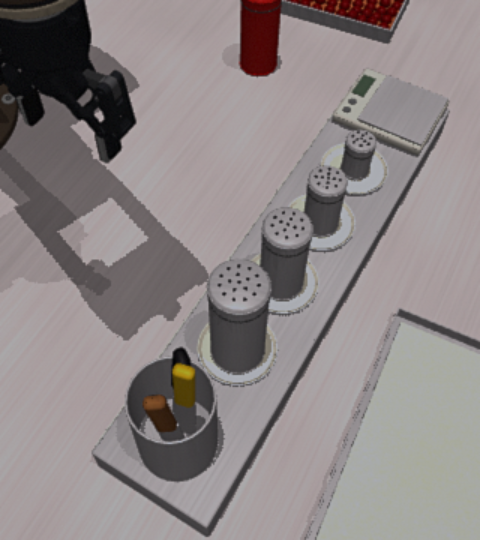

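View pics/final_t.png

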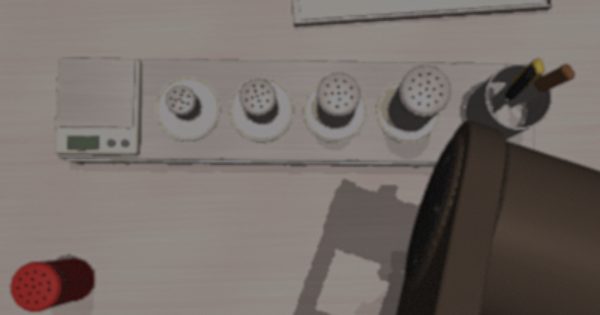

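All four stand upright in their saucers: in the top crop, S is at (182,98), M (258,95), L (338,94) and XL (424,91). The scale, crock and red can are where they were. I'll do a last numeric check of centring with those pixels.

Run:
```python
from geo import *
t=cam("top")
S=[(.6455,.191),(.642,.0835),(.6385,-.0245),(.635,-.1325)]
for w,(u,v),H in zip(S,((182,98),(258,95),(338,94),(424,91)),(.065,.095,.125,.155)):
    print(((plane(t,(u/1.5+100,v/1.5+120),.053+H)[:2]-w)*1000).round(1),"mm")
```

```text
[ 1.  -4.7] mm
[ 0.6 -3.7] mm
[-2.7 -1.2] mm
[-3.5  0.2] mm
```

```bash
python3 -c "
from rig import env; print(env.hand_in())"
```

```text
the job is handed in; nothing more can be done
None
```

The job is handed in: all four shakers stand upright in their saucers, from XL beside the crock to S beside the scale. They are centred to within about 5 mm by the top camera, and the crock, scale and look-alikes were not touched.

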